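# Snuff the bench stove and set its cooling timer

### The job

First swing the stove's snuffer cover fully shut over the fire opening. Then set the cooling time on the blue bell timer: wind its pointer clockwise past the yellow top mark, then turn it back down until it points at the red tab. Do not shift the red tab, and leave everything else on the table where it stands.

Things in the scene. Friction and masses are not known exactly. Their poses are not given: they have to be found in the camera images.
- cover (a joint): Angle of the stove's snuffer cover about its upright pivot, rad: 0 = fully shut, against its stop, over the fire opening; it grows as the cover swings open, counter-clockwise from above, to 1.8. It is stiff (about 1.5 N at the grip) and stays where it is left.
- cover_grip (a point): Middle of the cover's upright black grip, a round post 22 mm in diameter, 52 mm high (26 mm above and below this point), at the centre of the aluminium cover disc (116 mm in diameter, 4 mm thick, its top 40 mm below this point), 100 mm from the pivot.
- cover_pivot (a point): On the upright pivot axis of the cover, near the far edge of the stove's top, at the disc's height. The stove: a fixed stainless box, 200 x 200 mm, flat top 150 mm above the table, on the left or right of the table. The disc swings level, 8 mm above the top.
- timer_axis (a point): On the upright axis of the timer's dial, 85 mm above the table. The timer: a fixed blue box, 220 x 170 mm, 55 mm high, white face on top, brass bell at a far corner. Grey dial disc 120 mm in diameter, its top 66 mm above the table. x points to the timer's far side; the pointer's angle in this frame, counter-clockwise from above from x, is 2.43 - dial (rad).
- fin_mid (a point): Half-way up the pointer, 40 mm from the dial's axis. The pointer is a black upright fin on the dial: 12 mm thick, 41 mm high (66 to 107 mm above the table), from 22 mm behind the axis to 56 mm in front of it, with a white line along its top. x points outwards along it.
- dial (a joint): Angle of the dial and pointer, rad: 0 at its lower stop, growing as it is wound clockwise seen from above; the yellow top mark (a 22 x 10 mm bar, 75 mm from the axis) lies at 4.40, the upper stop at 4.85. 0.073 rad is one minute; fine black ticks stand every five minutes. It turns against friction of about 0.1 N m and stays where it is left; it has no spring.
- pointer_tip (a point): Point in line with the pointer's front end, 62 mm from the dial's axis, 66 mm above the table.
- tab (a joint): Angle of the red set tab, on the same scale as the dial: the pointer points at the tab when both are equal. The tab is stiff but can be shifted by a knock.
- tab_aim (a point): Where the pointer's tip must come: on the tab's radial line, 62 mm from the dial's axis. The red tab, 20 mm long, 12 mm wide, its top 65 mm above the table, lies 64 to 84 mm from the axis.
- tin: Bystander: aluminium tin with paper label, 60 mm in diameter, 90 mm high; origin at its foot.
- jar: Bystander: amber jar, 66 mm in diameter, 100 mm high; origin at its foot.
- wrench: Bystander: steel wrench lying, 180 mm long.
- brush: Bystander: brush lying, 190 mm long.
- crucible: Bystander: white ceramic cup, 72 mm in diameter, 70 mm high; origin at its foot.
- mug: Bystander: blue mug, 80 mm in diameter, 90 mm high; origin at its foot.

How it is judged (in metres and radians):
On the way, in this order (a step that is already met when the one before it is completed fails the run):
1. the snuffer cover is shut (value of joint cover below 0.08 rad), for 0.2 s.
2. the pointer is wound past the yellow top mark, the cover still shut (value of joint cover below 0.08 rad and value of joint dial above 4.42 rad), for 0.1 s.
3. the pointer is turned back to the red tab (horizontal distance between pointer_tip and tab_aim below 0.007 m), for 0.2 s.
At the end, for the whole second after the job is handed in: The cover is within 0.08 rad of fully shut, and the pointer is at rest with its tip within 7 mm (about a minute and a half) of the red tab's line (value of joint cover below 0.08 rad and horizontal distance between pointer_tip and tab_aim below 0.007 m and velocity of joint dial between -0.05 and 0.05 rad/s); the robot touches nothing.
It fails at once if the red tab is shifted by more than 6 mm (distance of tab_aim from where it was at the start of the episode above 0.006 m).
It fails at once if a bystander (tin, jar, wrench, brush, cup, mug) is shifted by more than 30 mm (distance of any of tin, jar, wrench, brush, crucible, mug from where it was at the start of the episode above 0.03 m).
It also fails if it takes over 67 s, if anything falls off the work surface, if the arm or the gripper's body presses on something with over 40 N, if the wrist force passes 120 N, or if a joint passes its speed limit or range.

### The arm

A 7-joint arm with a two-finger parallel gripper is mounted at the origin on the work surface. World frame = base frame: x ahead of the robot, y to its left, z up, the work surface at z = 0. Lengths are in m, angles in degrees, forces in N, time in s.
With the tool pointing down it reaches from about 0.425 to 0.875 m from the base axis. Payload 4.7 kg.
Tool frame: the origin (TCP) lies at the very end of the fingers, on their centre line; the grasp point (between the pads) lies 19 mm behind it (env.grip_point_offset is the distance from the TCP to the grasp point, in m); z points along the fingers, y is the line along which they close (so a half turn about z gives the same grasp; the last joint's range is limited). The gripper opens to 87 mm and grips with 3 to 60 N. Pads are 19 mm wide; open, the fingers measure 117 mm over their backs; the gripper's body (75 mm by 190 mm) begins 51 mm behind the grasp point.
Start: joints at [-70.583, 18.392, -4.016, 83.108, 1.295, 78.541, -3.26], TCP at [0.207, 0.616, 0.223] pointing down, gripper open.
Joint ranges: [-163.93, 163.93], [-17.29, 119.83], [-79.2, 71.16], [3.27, 140.29], [-89.18, 269.18], [5.43, 117.66], [-154.24, 154.24]. Speed limits (degrees/s): [147.25, 147.25, 180, 180, 180, 180, 180].

### API

Orientations are given as [roll, pitch, yaw] about the fixed x, y, z axes, in that order (R = Rz(yaw) Ry(pitch) Rx(roll)).
In Python, from cell import env gives the robot as it stands.
- The arm moves only by the tool jog_arm, never from a script. Its argument "motion" is a list of rows, each an object of numbers: "x", "y", "z": the shift along the tool's x, y, z in cm; "ax", "ay", "az": the turn, a rotation vector about the tool's x, y, z in degrees. In form: [{"x": .., "y": .., "z": .., "ax": .., "ay": .., "az": ..}, ...]. A call has exactly 5 rows; each row shifts and turns the commanded pose from where the row before left it, along the tool's axes as they then stand; what a row does not reach is not made up. A row lasts 1/10 s, in which the tool goes at most 50 mm and 8.59 degrees, less where a joint would pass 70% of its speed; a pose out of reach is approached as far as the arm can. A call is refused whole if a number of a shift passes 5 or a number of a turn 8.59, either way. A call with a gripper value outside its range is refused whole. "claw" is the gripper command: -1 is shut, 1 is fully open, values between are in proportion, set as the call begins (left out, the last holds). The fingers move at their own pace and stop on an object; "squeeze" is the grip in N (left out, the last holds). Time passes only in rows, so rows that do not move let the fingers close, or fill a call up. It gives the time, the measured TCP pose, the force, the opening and the grip force at its end, in the units of the state.
- env.get_obs(): the state, without advancing time (a new reading comes with each control period).
- env.read_camera(name): name is "scene" or "side" or "wrist"; returns the picture (400x640x3 uint8, red, green, blue); there is no depth.
- env.camera_params(name): a dict with "fx", "fy", "cx", "cy" (pixels), "extrinsics" (4x4, takes a point from world to camera coordinates). Camera axes: x right, y up, looking along -z (the intrinsics and any distortion apply to the point x, -y, -z); pixel columns grow to the right and rows downward; lengths in m; the calibration is good to about 2 mm. A picture is of the moment at which its call begins: read the wrist's pose just before it. camera_params takes no time and is no camera call; for the wrist camera it gives the pose at the moment of the call.
- env.sign_off(): hands the job in; it is judged then, once.
The state is a dict: "time_s": time; "qpos": joint angles; "joint_velocities": joint speeds; "effort": joint torques, N m; "tool_pos": TCP position; "tool_rot": TCP orientation; "force": force on the tool from outside, world axes, zero at the start; "wrist_torque": the same for the moment, N m; "grip_width": finger opening in m; "grasp_force": force on a finger pad.
Only numpy, scipy, OpenCV 4.12 (cv2) and the standard library are available. Lean on these libraries where they do the work, as an engineer would, in place of code of your own. Each camera call takes 0.05 s, during which the arm holds its last target. There are 200 camera calls.

## Working session

There is one attempt and no reset: what is moved stays moved. The work goes in short steps, Python scripts to look and compute and a tool call to move; the robot and the scene stay as the last step left them, time stands still between calls to the robot, and variables do not carry over. Pictures are saved under pics/ and viewed, at most 10 in all, crops included, and the job is handed in when it is done.

Besides the shell and the picture viewer there is one more tool, called after ">>>" in YAML: its name, and indented under it one key for each argument. jog_arm: Moves the arm, as the interface text tells. Its arguments: {"type":"object","properties":{"motion":{"type":"array"},"claw":{"type":"number"},"squeeze":{"type":"number"}},"required":["motion"]}

```bash
mkdir -p pics; ls
python3 - <<'E'
from cell import env
import cv2,numpy as np
o=env.get_obs()
print({k:np.round(v,3).tolist() for k,v in o.items()})
for n in ("scene","side"):
    cv2.imwrite(f"pics/{n}0.png",env.read_camera(n)[:,:,::-1])
    p=env.camera_params(n); print(n,{k:np.round(v,3).tolist() for k,v in p.items()})
E
```

```text
pics
{'time_s': 0.0, 'qpos': [-70.582, 18.441, -4.015, 83.176, 1.294, 78.541, -3.26], 'joint_velocities': [-0.01, -0.032, -0.039, -0.02, 0.126, -0.041, -0.035], 'effort': [0.0, -49.128, -0.404, -31.254, -0.064, 0.044, 0.0], 'tool_pos': [0.207, 0.615, 0.221], 'tool_rot': [-179.887, 0.005, 161.391], 'force': [-0.425, 0.094, -0.226], 'wrist_torque': [0.012, 0.002, 0.039], 'grasp_force': 0.0, 'grip_width': 0.087}
scene {'fx': 377.423, 'fy': 377.423, 'cx': 321.029, 'cy': 201.854, 'extrinsics': [[-0.098, 0.995, 0.021, 0.084], [-0.653, -0.081, 0.753, 0.255], [0.751, 0.06, 0.658, -1.651], [0.0, 0.0, 0.0, 1.0]]}
side {'fx': 463.439, 'fy': 463.439, 'cx': 318.614, 'cy': 188.654, 'extrinsics': [[0.657, -0.753, -0.023, -0.387], [0.455, 0.372, 0.809, -0.384], [-0.601, -0.542, 0.587, -1.015], [0.0, 0.0, 0.0, 1.0]]}
```

View pics/scene0.png

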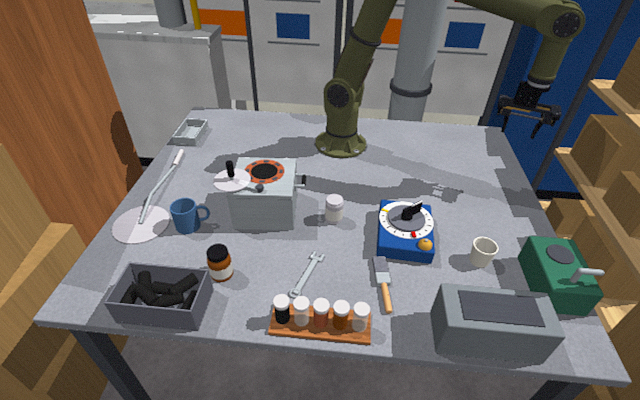

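View pics/side0.png

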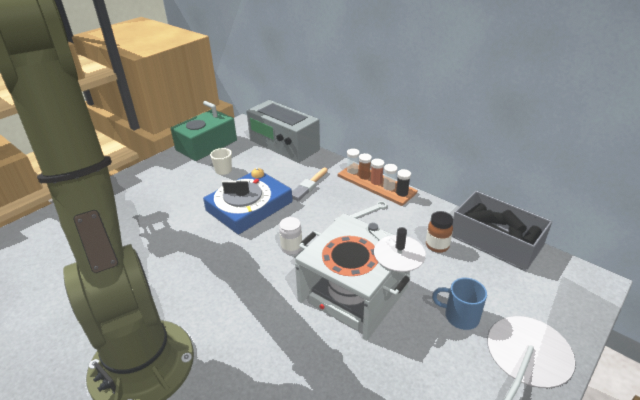

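The scene view has the stove at about (265,190) with its cover swung to the left, grip at (230,170), and the timer at (406,228). In the side view the stove is at (350,265) with its grip at (401,239), and the timer is at (245,195). I'll enlarge both.

```bash
cat > h.py <<'E'
import numpy as np,cv2
from cell import env
def proj(p,P):
    P=np.atleast_2d(P); c=P@p["extrinsics"][:3,:3].T+p["extrinsics"][:3,3]
    return np.c_[p["cx"]+p["fx"]*c[:,0]/-c[:,2], p["cy"]-p["fy"]*c[:,1]/-c[:,2]]
def onplane(p,uv,z):
    uv=np.atleast_2d(np.array(uv,float)); R=p["extrinsics"][:3,:3];t=p["extrinsics"][:3,3]
    d=np.c_[(uv[:,0]-p["cx"])/p["fx"],-(uv[:,1]-p["cy"])/p["fy"],-np.ones(len(uv))]@R
    o=-R.T@t
    return o+d*((z-o[2])/d[:,2])[:,None]
E
python3 - <<'E'
import cv2,numpy as np
from h import *
print({n:env.camera_params(n).keys() for n in ("scene","wrist")})
s=cv2.imread("pics/scene0.png");d=cv2.imread("pics/side0.png")
def c(i,x,y,w=80,h=60): return cv2.resize(i[y:y+h,x:x+w],(400,300),interpolation=cv2.INTER_CUBIC)
a=np.vstack([np.hstack([c(s,370,190),c(d,200,160,100,75)]),np.hstack([c(s,210,145,100,75),c(d,290,210,140,105)])])
cv2.imwrite("pics/c1.png",a)
E
```

```text
{'scene': dict_keys(['fx', 'fy', 'cx', 'cy', 'extrinsics']), 'wrist': dict_keys(['fx', 'fy', 'cx', 'cy', 'extrinsics'])}
```

View pics/c1.png

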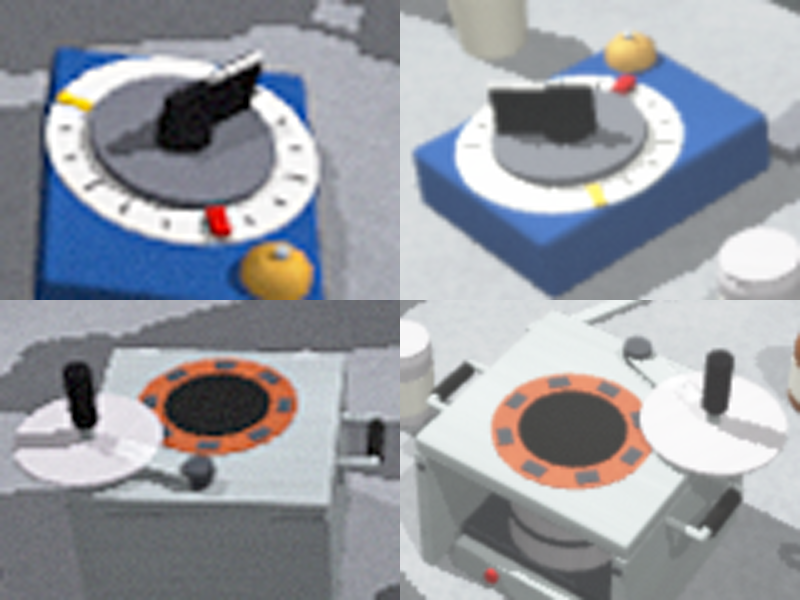

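Run:
```python
from h import *
from scipy.optimize import least_squares
S,D=env.camera_params("scene"),env.camera_params("side")
np.set_printoptions(precision=4,suppress=True)
for n,a,b,z in [("gripmid",(230.2,169.5),(401.2,239),.202),("griptop",(229,161),(401.7,228.5),.228),("pivotcap",(259.5,187),(373,226.5),.165),("hole",(264.3,171),(350.2,254.8),.15)]:
    f=lambda X:np.r_[proj(S,X)[0]-a,proj(D,X)[0]-b]
    r=least_squares(f,[.6,-.2,.15]); print(n,r.x,r.fun,onplane(S,a,z)[0],onplane(D,b,z)[0])
# timer
ob=[("y",S,(385,210.2)),("y",D,(249.5,208.25)),("r",S,(413.6,234.2)),("r",D,(256.3,180.8)),("f",S,(422,201.4)),("f",D,(222.4,182.2)),
    ("c",S,(406.7,217.5)),("c",D,(242.5,193))]
def pt(k,x):
    if k=="c": return [x[0],x[1],.066]
    a,r,z={"y":(2.43-4.4,.075,.056),"r":(2.43-x[4],.074,.065),"f":(2.43-x[3],.056,.107)}[k]
    a+=x[2]; return [x[0]+r*np.cos(a),x[1]+r*np.sin(a),z]
f=lambda x:np.concatenate([proj(c,pt(k,x))[0]-uv for k,c,uv in ob])
for th in(-1,0,1):
  r=least_squares(f,[.6,.1,th,0.5,2],loss="soft_l1"); print(r.cost,r.x,f(r.x).round(1))
for n,u,v,z in [("tin",(334,200),(290,225),.09)]: print(n,onplane(S,u,z),onplane(D,v,z))
```

```text
gripmid [ 0.5077 -0.32    0.1989] [-0.2477  0.0681 -0.1821 -0.0405] [ 0.5113 -0.3178  0.202 ] [ 0.5049 -0.3221  0.202 ]
griptop [ 0.5066 -0.3193  0.23  ] [-0.1188  0.0332 -0.0873 -0.0198] [ 0.5037 -0.3201  0.228 ] [ 0.5087 -0.3184  0.228 ]
pivotcap [ 0.5373 -0.2246  0.1635] [-0.019   0.0067 -0.0152 -0.0046] [ 0.5391 -0.224   0.165 ] [ 0.5358 -0.2256  0.165 ]
hole [ 0.4369 -0.2329  0.1493] [-0.2275  0.0875 -0.1615 -0.0549] [ 0.4372 -0.2321  0.15  ] [ 0.4365 -0.2338  0.15  ]
2.505276014036922 [ 0.5115  0.2391 -0.0671  0.1025  2.1445] [-0.3  0.3 -0.3  0.  -0.2 -0.4 -0.  -1.2 -0.5 -0.2 -0.2 -1.4 -0.3 -0.5
 -0.1 -1.3]
2.50527601403698 [ 0.5115  0.2391 -0.0671  0.1025  2.1445] [-0.3  0.3 -0.3  0.  -0.2 -0.4 -0.  -1.2 -0.5 -0.2 -0.2 -1.4 -0.3 -0.5
 -0.1 -1.3]
2.5052760140369728 [ 0.5115  0.2391 -0.0671  0.1025  2.1445] [-0.3  0.3 -0.3  0.  -0.2 -0.4 -0.  -1.2 -0.5 -0.2 -0.2 -1.4 -0.3 -0.5
 -0.1 -1.3]
tin [[0.4847 0.0033 0.09  ]] [[ 0.4725 -0.0024  0.09  ]]
```

```bash
cat >> h.py <<'E'
def plan(start,ways,polar=False,step=40,dyaw=8.0,rnd=2):
    """start/ways: (x,y,z,yaw deg), m; prints rows of tool-frame shifts (cm) for a tool pointing down, padded to calls of 5"""
    rows=[];cur=np.array(start,float)
    for w in ways:
        w=np.array(w,float); a=cur.copy()
        tp=lambda p:np.array([np.hypot(p[0],p[1]),np.arctan2(p[1],p[0]),p[2],p[3]])
        tc=lambda p:np.array([p[0]*np.cos(p[1]),p[0]*np.sin(p[1]),p[2],p[3]])
        A,W=(tp(a),tp(w)) if polar else (a,w)
        L=np.linalg.norm(w[:3]-a[:3]) if not polar else np.linalg.norm([W[0]-A[0],.62*(W[1]-A[1]),W[2]-A[2]])
        n=max(1,int(np.ceil(max(L*1000/step,abs(w[3]-a[3])/dyaw))))
        for k in range(1,n+1):
            g=A+(W-A)*k/n; g=tc(g) if polar else g
            c,s=np.cos(np.radians(cur[3])),np.sin(np.radians(cur[3])); d=g[:3]-cur[:3]
            x=round((c*d[0]+s*d[1])*100,rnd); y=round((s*d[0]-c*d[1])*100,rnd); z=round(-d[2]*100,rnd); az=round(-(g[3]-cur[3]),1)
            rows.append(dict(x=x,y=y,z=z,az=az))
            cur=np.array([cur[0]+(c*x+s*y)/100,cur[1]+(s*x-c*y)/100,cur[2]-z/100,cur[3]-az])
    while len(rows)%5: rows.append(dict(x=0,y=0,z=0,az=0))
    for i in range(0,len(rows),5): print([{k:float(v) for k,v in r.items() if v} for r in rows[i:i+5]])
    print("end",cur.round(4))
E
python3 - <<'E'
from h import *
plan((.207,.615,.221,161.4),[(.507,-.320,.27,90)],polar=True,step=42,rnd=1)
E
```

```text
[{'x': -4.3, 'y': -0.3, 'z': -0.2, 'az': 2.6}, {'x': -4.3, 'y': -0.4, 'z': -0.2, 'az': 2.7}, {'x': -4.3, 'y': -0.6, 'z': -0.1, 'az': 2.6}, {'x': -4.3, 'y': -0.5, 'z': -0.2, 'az': 2.7}, {'x': -4.2, 'y': -0.7, 'z': -0.2, 'az': 2.6}]
[{'x': -4.3, 'y': -0.8, 'z': -0.2, 'az': 2.7}, {'x': -4.1, 'y': -0.8, 'z': -0.2, 'az': 2.6}, {'x': -4.2, 'y': -1.0, 'z': -0.2, 'az': 2.7}, {'x': -4.1, 'y': -1.0, 'z': -0.1, 'az': 2.6}, {'x': -4.1, 'y': -1.1, 'z': -0.2, 'az': 2.6}]
[{'x': -4.1, 'y': -1.2, 'z': -0.2, 'az': 2.7}, {'x': -4.0, 'y': -1.3, 'z': -0.2, 'az': 2.6}, {'x': -4.0, 'y': -1.3, 'z': -0.2, 'az': 2.7}, {'x': -3.9, 'y': -1.5, 'z': -0.1, 'az': 2.6}, {'x': -3.9, 'y': -1.5, 'z': -0.2, 'az': 2.7}]
[{'x': -3.8, 'y': -1.5, 'z': -0.2, 'az': 2.6}, {'x': -3.8, 'y': -1.7, 'z': -0.2, 'az': 2.7}, {'x': -3.8, 'y': -1.7, 'z': -0.2, 'az': 2.6}, {'x': -3.7, 'y': -1.8, 'z': -0.1, 'az': 2.6}, {'x': -3.7, 'y': -1.9, 'z': -0.2, 'az': 2.7}]
[{'x': -3.6, 'y': -2.0, 'z': -0.2, 'az': 2.6}, {'x': -3.5, 'y': -2.0, 'z': -0.2, 'az': 2.7}, {'x': -3.5, 'y': -2.1, 'z': -0.2, 'az': 2.6}, {'x': -3.5, 'y': -2.1, 'z': -0.2, 'az': 2.7}, {'x': -3.4, 'y': -2.2, 'z': -0.1, 'az': 2.6}]
[{'x': -3.3, 'y': -2.3, 'z': -0.2, 'az': 2.7}, {'x': -3.3, 'y': -2.4, 'z': -0.2, 'az': 2.6}, {}, {}, {}]
end [ 0.5067 -0.3203  0.27   90.    ]
```

>>> jog_arm:
  motion:
    - {"x": -4.3, "y": -0.3, "z": -0.2, "az": 2.6}
    - {"x": -4.3, "y": -0.4, "z": -0.2, "az": 2.7}
    - {"x": -4.3, "y": -0.6, "z": -0.1, "az": 2.6}
    - {"x": -4.3, "y": -0.5, "z": -0.2, "az": 2.7}
    - {"x": -4.2, "y": -0.7, "z": -0.2, "az": 2.6}
  claw: 1

```text
$.motion[0]: bad value
```

>>> jog_arm:
  motion:
    - {"x": -4.3, "y": -0.8, "z": -0.2, "az": 2.7}
    - {"x": -4.1, "y": -0.8, "z": -0.2, "az": 2.6}
    - {"x": -4.2, "y": -1.0, "z": -0.2, "az": 2.7}
    - {"x": -4.1, "y": -1.0, "z": -0.1, "az": 2.6}
    - {"x": -4.1, "y": -1.1, "z": -0.2, "az": 2.6}

```text
$.motion[0]: bad value
```

>>> jog_arm:
  motion:
    - {"x": -4.3, "y": -0.3, "z": -0.2, "ax": 0, "ay": 0, "az": 2.6}
    - {"x": -4.3, "y": -0.4, "z": -0.2, "ax": 0, "ay": 0, "az": 2.7}
    - {"x": -4.3, "y": -0.6, "z": -0.1, "ax": 0, "ay": 0, "az": 2.6}
    - {"x": -4.3, "y": -0.5, "z": -0.2, "ax": 0, "ay": 0, "az": 2.7}
    - {"x": -4.2, "y": -0.7, "z": -0.2, "ax": 0, "ay": 0, "az": 2.6}
  claw: 1

```text
time_s: 0.6
tool_pos: [0.3937, 0.5057, 0.231]
tool_rot: [-180.0, 0.0, 148.1]
force: [0.6, -0.2, 0.6]
grip_width: 0.0872
grasp_force: 0.0
```

>>> jog_arm:
  motion:
    - {"x": -4.3, "y": -0.8, "z": -0.2, "ax": 0, "ay": 0, "az": 2.7}
    - {"x": -4.1, "y": -0.8, "z": -0.2, "ax": 0, "ay": 0, "az": 2.6}
    - {"x": -4.2, "y": -1.0, "z": -0.2, "ax": 0, "ay": 0, "az": 2.7}
    - {"x": -4.1, "y": -1.0, "z": -0.1, "ax": 0, "ay": 0, "az": 2.6}
    - {"x": -4.1, "y": -1.1, "z": -0.2, "ax": 0, "ay": 0, "az": 2.6}

```text
time_s: 1.1
tool_pos: [0.53, 0.3431, 0.2399]
tool_rot: [-179.9, -0.0, 134.9]
force: [-0.5, 1.4, -1.0]
grip_width: 0.0875
grasp_force: 0.0
```

>>> jog_arm:
  motion:
    - {"x": -4.1, "y": -1.2, "z": -0.2, "ax": 0, "ay": 0, "az": 2.7}
    - {"x": -4.0, "y": -1.3, "z": -0.2, "ax": 0, "ay": 0, "az": 2.6}
    - {"x": -4.0, "y": -1.3, "z": -0.2, "ax": 0, "ay": 0, "az": 2.7}
    - {"x": -3.9, "y": -1.5, "z": -0.1, "ax": 0, "ay": 0, "az": 2.6}
    - {"x": -3.9, "y": -1.5, "z": -0.2, "ax": 0, "ay": 0, "az": 2.7}

```text
time_s: 1.6
tool_pos: [0.6038, 0.1472, 0.2489]
tool_rot: [-179.9, -0.0, 121.6]
force: [0.0, 0.6, -0.2]
grip_width: 0.0868
grasp_force: 0.0
```

>>> jog_arm:
  motion:
    - {"x": -3.8, "y": -1.5, "z": -0.2, "ax": 0, "ay": 0, "az": 2.6}
    - {"x": -3.8, "y": -1.7, "z": -0.2, "ax": 0, "ay": 0, "az": 2.7}
    - {"x": -3.8, "y": -1.7, "z": -0.2, "ax": 0, "ay": 0, "az": 2.6}
    - {"x": -3.7, "y": -1.8, "z": -0.1, "ax": 0, "ay": 0, "az": 2.6}
    - {"x": -3.7, "y": -1.9, "z": -0.2, "ax": 0, "ay": 0, "az": 2.7}

```text
time_s: 2.1
tool_pos: [0.6099, -0.0584, 0.258]
tool_rot: [-180.0, -0.0, 108.4]
force: [0.3, -0.6, -0.6]
grip_width: 0.0874
grasp_force: 0.0
```

>>> jog_arm:
  motion:
    - {"x": -3.6, "y": -2.0, "z": -0.2, "ax": 0, "ay": 0, "az": 2.6}
    - {"x": -3.5, "y": -2.0, "z": -0.2, "ax": 0, "ay": 0, "az": 2.7}
    - {"x": -3.5, "y": -2.1, "z": -0.2, "ax": 0, "ay": 0, "az": 2.6}
    - {"x": -3.5, "y": -2.1, "z": -0.2, "ax": 0, "ay": 0, "az": 2.7}
    - {"x": -3.4, "y": -2.2, "z": -0.1, "ax": 0, "ay": 0, "az": 2.6}

```text
time_s: 2.6
tool_pos: [0.5486, -0.2518, 0.2672]
tool_rot: [-180.0, -0.0, 95.2]
force: [0.6, -1.1, 0.1]
grip_width: 0.087
grasp_force: 0.0
```

>>> jog_arm:
  motion:
    - {"x": -3.3, "y": -2.3, "z": -0.2, "ax": 0, "ay": 0, "az": 2.7}
    - {"x": -3.3, "y": -2.4, "z": -0.2, "ax": 0, "ay": 0, "az": 2.6}
    - {"x": 0, "y": 0, "z": 0, "ax": 0, "ay": 0, "az": 0}
    - {"x": 0, "y": 0, "z": 0, "ax": 0, "ay": 0, "az": 0}
    - {"x": 0, "y": 0, "z": 0, "ax": 0, "ay": 0, "az": 0}

```text
time_s: 3.1
tool_pos: [0.5078, -0.3178, 0.2711]
tool_rot: [-180.0, -0.1, 90.1]
force: [0.1, 0.2, 0.1]
grip_width: 0.087
grasp_force: 0.0
```

Run:
```python
from h import *
o=env.get_obs(); print(o["tool_pos"],o["tool_rot"],np.round(o["qpos"],1))
p=env.camera_params("wrist"); im=env.read_camera("wrist"); cv2.imwrite("pics/w1.png",im[:,:,::-1])
print(proj(p,[[.507,-.32,.228],[.437,-.233,.15],[.537,-.2246,.165]]),np.round(p["extrinsics"],3))
```

```text
[ 0.50776063 -0.31779185  0.27105742] [-1.79987472e+02 -6.96623209e-02  9.01153810e+01] [-3.4 12.7 39.1 87.8 -8.1 82.5 36.2]
[[320.69876361 223.0926152 ]
 [240.30650121  99.03246814]
 [357.54933761  87.25825085]] [[ 1.     0.002  0.001 -0.507]
 [-0.001  0.969 -0.247  0.35 ]
 [-0.001  0.247  0.969 -0.356]
 [ 0.     0.     0.     1.   ]]
```

View pics/w1.png

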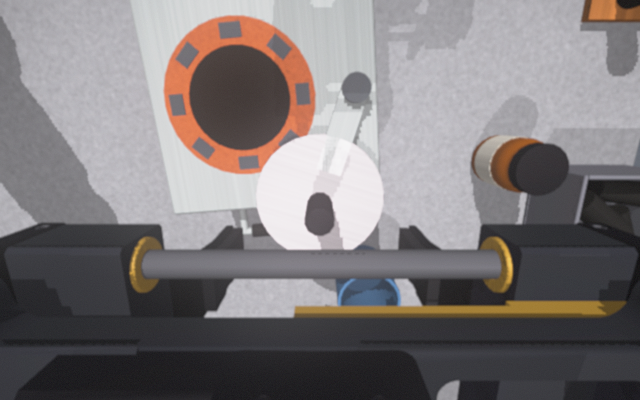

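The wrist view agrees with the estimates: hole at (240,98), pivot at (357,87), grip post at (319,220) between the fingers. I'll lower and grip.

>>> jog_arm:
  motion:
    - {"x": -0.2, "y": 0, "z": 2, "ax": 0, "ay": 0, "az": 0}
    - {"x": 0, "y": 0, "z": 2, "ax": 0, "ay": 0, "az": 0}
    - {"x": 0, "y": 0, "z": 2, "ax": 0, "ay": 0, "az": 0}
    - {"x": 0, "y": 0, "z": 2, "ax": 0, "ay": 0, "az": 0}
    - {"x": 0, "y": 0, "z": 0.3, "ax": 0, "ay": 0, "az": 0}

```text
time_s: 3.65
tool_pos: [0.5066, -0.3186, 0.1857]
tool_rot: [-179.7, -0.1, 90.2]
force: [-0.1, -0.2, 0.0]
grip_width: 0.0869
grasp_force: 0.0
```

>>> jog_arm:
  motion:
    - {"x": 0, "y": 0, "z": 0, "ax": 0, "ay": 0, "az": 0}
    - {"x": 0, "y": 0, "z": 0, "ax": 0, "ay": 0, "az": 0}
    - {"x": 0, "y": 0, "z": 0, "ax": 0, "ay": 0, "az": 0}
    - {"x": 0, "y": 0, "z": 0, "ax": 0, "ay": 0, "az": 0}
    - {"x": 0, "y": 0, "z": 0, "ax": 0, "ay": 0, "az": 0}
  claw: -1
  squeeze: 12

```text
time_s: 4.15
tool_pos: [0.5072, -0.3214, 0.1891]
tool_rot: [179.9, 0.0, 90.0]
force: [-0.4, -0.3, 0.5]
grip_width: 0.0551
grasp_force: 0.0
```

>>> jog_arm:
  motion:
    - {"x": 0, "y": 0, "z": 0, "ax": 0, "ay": 0, "az": 0}
    - {"x": 0, "y": 0, "z": 0, "ax": 0, "ay": 0, "az": 0}
    - {"x": 0, "y": 0, "z": 0, "ax": 0, "ay": 0, "az": 0}
    - {"x": 0, "y": 0, "z": 0, "ax": 0, "ay": 0, "az": 0}
    - {"x": 0, "y": 0, "z": 0, "ax": 0, "ay": 0, "az": 0}

```text
time_s: 4.65
tool_pos: [0.5069, -0.3213, 0.1885]
tool_rot: [-180.0, 0.0, 90.0]
force: [0.3, 0.5, 1.0]
grip_width: 0.0215
grasp_force: 12.0
```

Run:
```python
from h import *
P=np.array([.5373,-.2246]);g0=np.array([.5075,-.3195]);H=np.array([.437,-.233])
a0=np.degrees(np.arctan2(*(g0-P)[::-1]));r=np.hypot(*(g0-P));a1=np.degrees(np.arctan2(*(H-P)[::-1]))
print(a0,r,a1)
w=[]
for a in np.linspace(a0,a1,13)[1:]:
    t=np.radians(a);w.append((P[0]+.1*np.cos(t),P[1]+.1*np.sin(t),.188,90))
plan((*g0,.188,90),w,step=40,rnd=2)
```

```text
-107.43305798716673 0.0994688393417758 -175.21272143787832
[{'x': 0.29, 'y': -0.94}, {'x': 0.43, 'y': -0.89}, {'x': 0.52, 'y': -0.84}, {'x': 0.59, 'y': -0.78}, {'x': 0.67, 'y': -0.72}]
[{'x': 0.74, 'y': -0.66}, {'x': 0.8, 'y': -0.57}, {'x': 0.85, 'y': -0.5}, {'x': 0.9, 'y': -0.41}, {'x': 0.93, 'y': -0.32}]
[{'x': 0.96, 'y': -0.22}, {'x': 0.98, 'y': -0.14}, {}, {}, {}]
end [ 0.4376 -0.2329  0.188  90.    ]
```

>>> jog_arm:
  motion:
    - {"x": 0.35, "y": -0.94, "z": 0, "ax": 0, "ay": 0, "az": 0}
    - {"x": 0.43, "y": -0.89, "z": 0, "ax": 0, "ay": 0, "az": 0}
    - {"x": 0.52, "y": -0.84, "z": 0, "ax": 0, "ay": 0, "az": 0}
    - {"x": 0.59, "y": -0.78, "z": 0, "ax": 0, "ay": 0, "az": 0}
    - {"x": 0.67, "y": -0.72, "z": 0, "ax": 0, "ay": 0, "az": 0}

```text
time_s: 5.15
tool_pos: [0.4646, -0.295, 0.1886]
tool_rot: [180.0, -0.0, 90.0]
force: [3.5, -1.3, -2.1]
grip_width: 0.0219
grasp_force: 12.0
```

>>> jog_arm:
  motion:
    - {"x": 0.74, "y": -0.66, "z": 0, "ax": 0, "ay": 0, "az": 0}
    - {"x": 0.8, "y": -0.57, "z": 0, "ax": 0, "ay": 0, "az": 0}
    - {"x": 0.85, "y": -0.5, "z": 0, "ax": 0, "ay": 0, "az": 0}
    - {"x": 0.9, "y": -0.41, "z": 0, "ax": 0, "ay": 0, "az": 0}
    - {"x": 0.93, "y": -0.32, "z": 0, "ax": 0, "ay": 0, "az": 0}

```text
time_s: 5.65
tool_pos: [0.4406, -0.2529, 0.1887]
tool_rot: [180.0, 0.0, 90.0]
force: [4.8, -3.3, -2.7]
grip_width: 0.0217
grasp_force: 12.0
```

>>> jog_arm:
  motion:
    - {"x": 0.96, "y": -0.22, "z": 0, "ax": 0, "ay": 0, "az": 0}
    - {"x": 0.98, "y": -0.14, "z": 0, "ax": 0, "ay": 0, "az": 0}
    - {"x": 0, "y": 0, "z": 0, "ax": 0, "ay": 0, "az": 0}
    - {"x": 0, "y": 0, "z": 0, "ax": 0, "ay": 0, "az": 0}
    - {"x": 0, "y": 0, "z": 0, "ax": 0, "ay": 0, "az": 0}

```text
time_s: 6.15
tool_pos: [0.4371, -0.233, 0.1886]
tool_rot: [-180.0, -0.1, 90.1]
force: [1.0, 2.4, 1.2]
grip_width: 0.0216
grasp_force: 12.0
```

>>> jog_arm:
  motion:
    - {"x": 0.3, "y": 0, "z": 0, "ax": 0, "ay": 0, "az": 0}
    - {"x": 0.3, "y": 0, "z": 0, "ax": 0, "ay": 0, "az": 0}
    - {"x": 0, "y": 0, "z": 0, "ax": 0, "ay": 0, "az": 0}
    - {"x": 0, "y": 0, "z": 0, "ax": 0, "ay": 0, "az": 0}
    - {"x": 0, "y": 0, "z": 0, "ax": 0, "ay": 0, "az": 0}

```text
time_s: 6.65
tool_pos: [0.437, -0.2317, 0.1887]
tool_rot: [179.9, 0.3, 89.8]
force: [3.3, -6.7, -2.5]
grip_width: 0.0212
grasp_force: 12.0
```

>>> jog_arm:
  motion:
    - {"x": 0.5, "y": 0, "z": 0, "ax": 0, "ay": 0, "az": 0}
    - {"x": 0, "y": 0, "z": 0, "ax": 0, "ay": 0, "az": 0}
    - {"x": 0, "y": 0, "z": 0, "ax": 0, "ay": 0, "az": 0}
    - {"x": 0, "y": 0, "z": 0, "ax": 0, "ay": 0, "az": 0}
    - {"x": 0, "y": 0, "z": 0, "ax": 0, "ay": 0, "az": 0}

```text
time_s: 7.15
tool_pos: [0.437, -0.2292, 0.1889]
tool_rot: [179.9, 0.5, 89.8]
force: [4.3, -12.4, -3.9]
grip_width: 0.0216
grasp_force: 12.0
```

The resistance rose to 12 N, far above the 1.5 N drag, so the cover is on its stop. I'll release, rise and check.

>>> jog_arm:
  motion:
    - {"x": -0.4, "y": 0, "z": 0, "ax": 0, "ay": 0, "az": 0}
    - {"x": 0, "y": 0, "z": 0, "ax": 0, "ay": 0, "az": 0}
    - {"x": 0, "y": 0, "z": 0, "ax": 0, "ay": 0, "az": 0}
    - {"x": 0, "y": 0, "z": 0, "ax": 0, "ay": 0, "az": 0}
    - {"x": 0, "y": 0, "z": 0, "ax": 0, "ay": 0, "az": 0}
  claw: 1

```text
time_s: 7.65
tool_pos: [0.437, -0.2266, 0.1884]
tool_rot: [-180.0, -0.0, 90.0]
force: [-0.2, -0.6, -1.1]
grip_width: 0.0539
grasp_force: 0.0
```

>>> jog_arm:
  motion:
    - {"x": 0, "y": 0, "z": -1, "ax": 0, "ay": 0, "az": 0}
    - {"x": 0, "y": 0, "z": -2, "ax": 0, "ay": 0, "az": 0}
    - {"x": 0, "y": 0, "z": -2, "ax": 0, "ay": 0, "az": 0}
    - {"x": 0, "y": 0, "z": -2, "ax": 0, "ay": 0, "az": 0}
    - {"x": 0, "y": 0, "z": -1, "ax": 0, "ay": 0, "az": 0}

```text
time_s: 8.15
tool_pos: [0.4379, -0.2274, 0.271]
tool_rot: [179.8, 0.0, 90.0]
force: [-0.1, 0.2, -0.2]
grip_width: 0.0855
grasp_force: 0.0
```

>>> jog_arm:
  motion:
    - {"x": -3, "y": 0, "z": -2, "ax": 0, "ay": 0, "az": 0}
    - {"x": -4, "y": 0, "z": 0, "ax": 0, "ay": 0, "az": 0}
    - {"x": 0, "y": 0, "z": 0, "ax": 0, "ay": 0, "az": 0}
    - {"x": 0, "y": 0, "z": 0, "ax": 0, "ay": 0, "az": 0}
    - {"x": 0, "y": 0, "z": 0, "ax": 0, "ay": 0, "az": 0}

```text
time_s: 8.65
tool_pos: [0.4373, -0.2959, 0.2881]
tool_rot: [-180.0, -0.1, 90.1]
force: [0.2, 0.6, -0.2]
grip_width: 0.0868
grasp_force: 0.0
```

Run:
```python
from h import *
o=env.get_obs(); print(o["tool_pos"],o["tool_rot"],np.round(o["qpos"],1))
p=env.camera_params("wrist"); im=env.read_camera("wrist"); cv2.imwrite("pics/w2.png",im[:,:,::-1])
print(proj(p,[[.437,-.233,.228],[.437,-.233,.162],[.537,-.2246,.165]]))
np.save("w2.npy",p["extrinsics"])
```

```text
[ 0.43725874 -0.29587287  0.28812204] [-1.79962475e+02 -6.25332903e-02  9.00651447e+01] [-7.3  1.4 39.6 95.7 -0.9 83.3 32.5]
[[321.55249998 126.458977  ]
 [321.30795826 124.96716048]
 [433.97747091 115.38342672]]
```

View pics/w2.png

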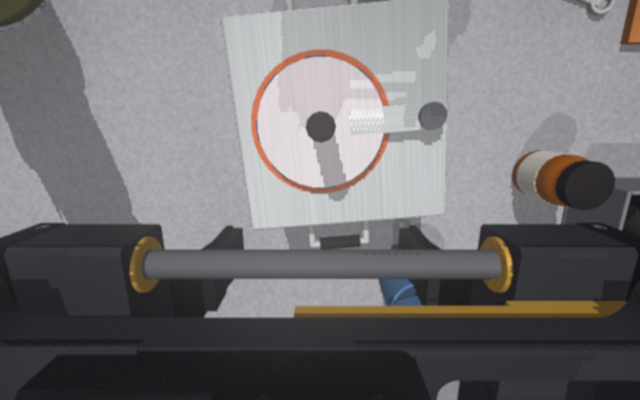

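The cover disc is centred over the opening (only an even orange rim shows, grip at (320,126), pivot at (433,115)), so it is shut. Next is the timer.

Run:
```python
from h import *
plan((.437,-.296,.288,90),[(.5115,.2391,.24,129.5)],polar=True,step=43,rnd=1)
```

```text
[{'x': 3.0, 'y': 2.1, 'z': 0.3, 'az': -2.6}, {'x': 3.0, 'y': 2.1, 'z': 0.3, 'az': -2.7}, {'x': 3.0, 'y': 2.1, 'z': 0.4, 'az': -2.6}, {'x': 3.2, 'y': 1.9, 'z': 0.3, 'az': -2.6}, {'x': 3.2, 'y': 1.9, 'z': 0.3, 'az': -2.7}]
[{'x': 3.2, 'y': 1.8, 'z': 0.3, 'az': -2.6}, {'x': 3.3, 'y': 1.8, 'z': 0.3, 'az': -2.6}, {'x': 3.4, 'y': 1.7, 'z': 0.4, 'az': -2.7}, {'x': 3.4, 'y': 1.6, 'z': 0.3, 'az': -2.6}, {'x': 3.5, 'y': 1.6, 'z': 0.3, 'az': -2.6}]
[{'x': 3.5, 'y': 1.4, 'z': 0.3, 'az': -2.7}, {'x': 3.6, 'y': 1.4, 'z': 0.3, 'az': -2.6}, {'x': 3.6, 'y': 1.4, 'z': 0.4, 'az': -2.6}, {'x': 3.7, 'y': 1.2, 'z': 0.3, 'az': -2.7}, {'x': 3.7, 'y': 1.2, 'z': 0.3, 'az': -2.6}]
end [  0.5117   0.2395   0.24   129.5   ]
```

>>> jog_arm:
  motion:
    - {"x": 3.0, "y": 2.1, "z": 0, "ax": 0, "ay": 0, "az": -2.6}
    - {"x": 3.0, "y": 2.1, "z": 0, "ax": 0, "ay": 0, "az": -2.7}
    - {"x": 3.0, "y": 2.1, "z": 0, "ax": 0, "ay": 0, "az": -2.6}
    - {"x": 3.2, "y": 1.9, "z": 0, "ax": 0, "ay": 0, "az": -2.6}
    - {"x": 3.2, "y": 1.9, "z": 0, "ax": 0, "ay": 0, "az": -2.7}

```text
time_s: 9.2
tool_pos: [0.5236, -0.1323, 0.2884]
tool_rot: [180.0, -0.0, 103.4]
force: [0.3, 0.3, -0.0]
grip_width: 0.087
grasp_force: 0.0
```

>>> jog_arm:
  motion:
    - {"x": 3.2, "y": 1.8, "z": 0.5, "ax": 0, "ay": 0, "az": -2.6}
    - {"x": 3.3, "y": 1.8, "z": 0.5, "ax": 0, "ay": 0, "az": -2.6}
    - {"x": 3.4, "y": 1.7, "z": 0.5, "ax": 0, "ay": 0, "az": -2.7}
    - {"x": 3.4, "y": 1.6, "z": 0.5, "ax": 0, "ay": 0, "az": -2.6}
    - {"x": 3.5, "y": 1.6, "z": 0.5, "ax": 0, "ay": 0, "az": -2.6}

```text
time_s: 9.7
tool_pos: [0.5499, 0.0532, 0.2632]
tool_rot: [180.0, -0.0, 116.5]
force: [1.0, -0.1, -0.4]
grip_width: 0.0869
grasp_force: 0.0
```

>>> jog_arm:
  motion:
    - {"x": 3.5, "y": 1.4, "z": 0.5, "ax": 0, "ay": 0, "az": -2.7}
    - {"x": 3.6, "y": 1.4, "z": 0.5, "ax": 0, "ay": 0, "az": -2.6}
    - {"x": 3.6, "y": 1.4, "z": 0.5, "ax": 0, "ay": 0, "az": -2.6}
    - {"x": 3.7, "y": 1.2, "z": 0.4, "ax": 0, "ay": 0, "az": -2.7}
    - {"x": 3.7, "y": 1.2, "z": 0.4, "ax": 0, "ay": 0, "az": -2.6}

```text
time_s: 10.2
tool_pos: [0.5103, 0.241, 0.2403]
tool_rot: [-180.0, -0.0, 129.7]
force: [0.2, -0.2, -0.2]
grip_width: 0.0869
grasp_force: 0.0
```

>>> jog_arm:
  motion:
    - {"x": -2, "y": 0, "z": 0, "ax": 0, "ay": 0, "az": 0}
    - {"x": -2, "y": 0, "z": 0, "ax": 0, "ay": 0, "az": 0}
    - {"x": 0, "y": 0, "z": 0, "ax": 0, "ay": 0, "az": 0}
    - {"x": 0, "y": 0, "z": 0, "ax": 0, "ay": 0, "az": 0}
    - {"x": 0, "y": 0, "z": 0, "ax": 0, "ay": 0, "az": 0}

```text
time_s: 10.7
tool_pos: [0.5363, 0.2089, 0.2405]
tool_rot: [180.0, -0.1, 129.6]
force: [0.3, -0.1, -0.4]
grip_width: 0.0869
grasp_force: 0.0
```

Run:
```python
from h import *
o=env.get_obs(); print(o["tool_pos"],o["tool_rot"],np.round(o["qpos"],1))
p=env.camera_params("wrist"); im=env.read_camera("wrist"); cv2.imwrite("pics/w3.png",im[:,:,::-1])
c=np.array([.5115,.2391]);L=[[*c,.107],[*c,.066]]
for a,r,z in[(2.43-4.4,.075,.056),(2.43-2.1445,.074,.065),(2.43-.1025,.056,.107)]:
    a-=.0671; L.append([c[0]+r*np.cos(a),c[1]+r*np.sin(a),z])
print(proj(p,L))
import pickle;pickle.dump(p,open("w3.pkl","wb"))
```

```text
[0.53629626 0.20893066 0.24054382] [ 1.79995282e+02 -6.00599638e-02  1.29598391e+02] [-35.9   8.8  13.5  93.1  -2.1  78.4  17.5]
[[321.40840153 151.16529363]
 [321.25375306 147.39184822]
 [260.44822311 173.57931534]
 [380.84889874 178.06266801]
 [321.51544619  88.60475217]]
```

View pics/w3.png

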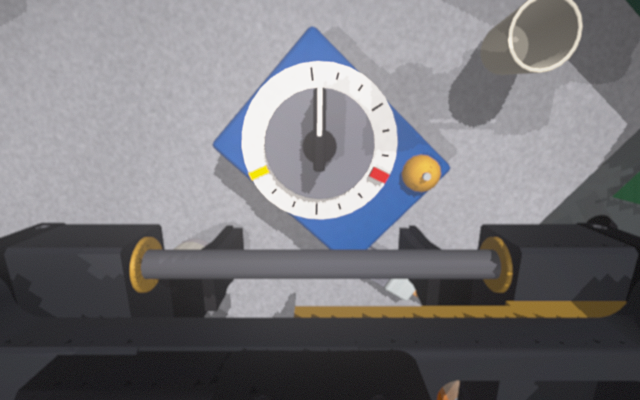

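Run:
```python
from h import *
import pickle;p=pickle.load(open("w3.pkl","rb"))
im=cv2.imread("pics/w3.png");h=cv2.cvtColor(im,cv2.COLOR_BGR2HSV)[:220]
def cen(m):
    n,l,s,c=cv2.connectedComponentsWithStats(m.astype(np.uint8));i=1+s[1:,4].argmax();return c[i],s[i,4],l==i
H,S_,V=[h[...,i].astype(int) for i in range(3)]
red,a,_=cen(((H<6)|(H>174))&(S_>150)&(V>100));yel,b,_=cen((H>22)&(H<33)&(S_>150))
wh,cnt,m=cen((S_<25)&(V>200))
k=cv2.findContours(m.astype(np.uint8),cv2.RETR_EXTERNAL,cv2.CHAIN_APPROX_NONE)[0];e=cv2.fitEllipse(max(k,key=len)); print(red,a,yel,b,e)
R,Y,C=onplane(p,red,.065)[0],onplane(p,yel,.056)[0],onplane(p,e[0],.0555)[0]
T=onplane(p,(320,88),.107)[0]
print(R,Y,C,T)
ang=lambda q:np.degrees(np.arctan2(*(q-C)[1::-1]));rr=lambda q:np.hypot(*(q-C)[:2])
print("red",ang(R),rr(R),"yel",ang(Y),rr(Y),"tip",ang(T),rr(T))
print("tab dial",4.4-np.radians((ang(R)-ang(Y))%360))
s=onplane(p,[(319.5,90),(319.5,130)],.107);print(np.degrees(np.arctan2(*(s[0]-s[1])[1::-1])))
```

```text
[378.82781457 174.78807947] 151 [258.37692308 172.43846154] 130 ((318.8040466308594, 142.2738800048828), (141.9200897216797, 143.83074951171875), 55.86646270751953)
[0.57955284 0.25642516 0.065     ] [0.47519707 0.1716624  0.056     ] [0.50645463 0.24101411 0.0555    ] [0.47449016 0.28183095 0.107     ]
red 11.905131724247672 0.07470508465007837 yel -114.26159646491362 0.07607033024076103 tip 128.0651914670748 0.05184343064376164
tab dial 2.1979751866303925
129.52225571733757
```

>>> jog_arm:
  motion:
    - {"x": 2.2, "y": -0.1, "z": 1.2, "ax": 0, "ay": 0, "az": 0}
    - {"x": 2.1, "y": -0.1, "z": 3, "ax": 0, "ay": 0, "az": 0}
    - {"x": 0, "y": 0, "z": 4, "ax": 0, "ay": 0, "az": 0}
    - {"x": 0, "y": 0, "z": 3, "ax": 0, "ay": 0, "az": 0}
    - {"x": 0, "y": 0, "z": 2, "ax": 0, "ay": 0, "az": 0}
  claw: 0

```text
time_s: 11.25
tool_pos: [0.5063, 0.2399, 0.1061]
tool_rot: [-179.8, -0.1, 129.6]
force: [0.1, -0.5, 0.3]
grip_width: 0.0548
grasp_force: 0.0
```

>>> jog_arm:
  motion:
    - {"x": 0, "y": 0, "z": 2, "ax": 0, "ay": 0, "az": 0}
    - {"x": 0, "y": 0, "z": 1, "ax": 0, "ay": 0, "az": 0}
    - {"x": 0, "y": 0, "z": 0, "ax": 0, "ay": 0, "az": 0}
    - {"x": 0, "y": 0, "z": 0, "ax": 0, "ay": 0, "az": 0}
    - {"x": 0, "y": 0, "z": 0, "ax": 0, "ay": 0, "az": 0}

```text
time_s: 11.75
tool_pos: [0.5092, 0.24, 0.0799]
tool_rot: [179.9, 0.0, 129.5]
force: [1.2, -0.6, -0.1]
grip_width: 0.0436
grasp_force: 0.0
```

>>> jog_arm:
  motion:
    - {"x": 0, "y": 0, "z": 0, "ax": 0, "ay": 0, "az": 0}
    - {"x": 0, "y": 0, "z": 0, "ax": 0, "ay": 0, "az": 0}
    - {"x": 0, "y": 0, "z": 0, "ax": 0, "ay": 0, "az": 0}
    - {"x": 0, "y": 0, "z": 0, "ax": 0, "ay": 0, "az": 0}
    - {"x": 0, "y": 0, "z": 0, "ax": 0, "ay": 0, "az": 0}
  claw: -1
  squeeze: 20

```text
time_s: 12.25
tool_pos: [0.5088, 0.2398, 0.0787]
tool_rot: [179.9, 0.0, 129.5]
force: [3.0, 2.6, -8.2]
grip_width: 0.012
grasp_force: 20.0
```

Gripped at 12 mm with little side load. Now I'll wind clockwise.

>>> jog_arm:
  motion:
    - {"x": 0, "y": 0, "z": 0, "ax": 0, "ay": 0, "az": 4}
    - {"x": 0, "y": 0, "z": 0, "ax": 0, "ay": 0, "az": 8}
    - {"x": 0, "y": 0, "z": 0, "ax": 0, "ay": 0, "az": 8}
    - {"x": 0, "y": 0, "z": 0, "ax": 0, "ay": 0, "az": 8}
    - {"x": 0, "y": 0, "z": 0, "ax": 0, "ay": 0, "az": 8}

```text
time_s: 12.75
tool_pos: [0.5092, 0.2399, 0.0787]
tool_rot: [179.9, -0.0, 93.2]
force: [1.9, 1.1, -2.0]
grip_width: 0.012
grasp_force: 20.0
```

```bash
python3 -c "
from h import *
o=env.get_obs();print(np.round(o['qpos'],1),o['force'],o['wrist_torque'],o['tool_pos'],o['grasp_force'])"
```

```text
[-41.9  14.6  15.9 105.9  -4.6  60.  -21. ] [ 1.940874    1.05523937 -1.96026441] [ 0.11719703 -0.41388217  0.1461139 ] [0.50915451 0.23988625 0.07866099] 20.013457615859807
```

>>> jog_arm:
  motion:
    - {"x": 0, "y": 0, "z": 0, "ax": 0, "ay": 0, "az": 8}
    - {"x": 0, "y": 0, "z": 0, "ax": 0, "ay": 0, "az": 8}
    - {"x": 0, "y": 0, "z": 0, "ax": 0, "ay": 0, "az": 8}
    - {"x": 0, "y": 0, "z": 0, "ax": 0, "ay": 0, "az": 8}
    - {"x": 0, "y": 0, "z": 0, "ax": 0, "ay": 0, "az": 8}

```text
time_s: 13.25
tool_pos: [0.5096, 0.2398, 0.0787]
tool_rot: [179.9, -0.1, 53.2]
force: [4.2, 1.3, -3.6]
grip_width: 0.0116
grasp_force: 20.0
```

>>> jog_arm:
  motion:
    - {"x": 0, "y": 0, "z": 0, "ax": 0, "ay": 0, "az": 8}
    - {"x": 0, "y": 0, "z": 0, "ax": 0, "ay": 0, "az": 8}
    - {"x": 0, "y": 0, "z": 0, "ax": 0, "ay": 0, "az": 8}
    - {"x": 0, "y": 0, "z": 0, "ax": 0, "ay": 0, "az": 8}
    - {"x": 0, "y": 0, "z": 0, "ax": 0, "ay": 0, "az": 8}

```text
time_s: 13.75
tool_pos: [0.5098, 0.2394, 0.0787]
tool_rot: [180.0, -0.2, 13.2]
force: [3.5, 0.6, -2.2]
grip_width: 0.0122
grasp_force: 20.0
```

>>> jog_arm:
  motion:
    - {"x": 0, "y": 0, "z": 0, "ax": 0, "ay": 0, "az": 8}
    - {"x": 0, "y": 0, "z": 0, "ax": 0, "ay": 0, "az": 8}
    - {"x": 0, "y": 0, "z": 0, "ax": 0, "ay": 0, "az": 8}
    - {"x": 0, "y": 0, "z": 0, "ax": 0, "ay": 0, "az": 8}
    - {"x": 0, "y": 0, "z": 0, "ax": 0, "ay": 0, "az": 4}

```text
time_s: 14.25
tool_pos: [0.5098, 0.2391, 0.0787]
tool_rot: [-180.0, -0.2, -22.8]
force: [3.8, -0.7, -1.5]
grip_width: 0.0118
grasp_force: 20.0
```

```bash
python3 -c "
from h import *
o=env.get_obs();print(np.round(o['qpos'],1),o['force'],o['wrist_torque'],o['tool_pos'],o['grasp_force'])"
```

```text
[ -55.4   15.8   31.7  106.4   -9.4   60.2 -132.8] [ 3.81327635 -0.71622742 -1.48450262] [-0.0450288  -0.56640877  0.09814936] [0.50977304 0.23905597 0.07868717] 20.00493566505611
```

>>> jog_arm:
  motion:
    - {"x": 0, "y": 0, "z": 0, "ax": 0, "ay": 0, "az": 0}
    - {"x": 0, "y": 0, "z": 0, "ax": 0, "ay": 0, "az": 0}
    - {"x": 0, "y": 0, "z": -2, "ax": 0, "ay": 0, "az": 0}
    - {"x": 0, "y": 0, "z": -2, "ax": 0, "ay": 0, "az": 0}
    - {"x": 0, "y": 0, "z": -2, "ax": 0, "ay": 0, "az": 0}
  claw: 0

```text
time_s: 14.75
tool_pos: [0.5079, 0.2394, 0.1391]
tool_rot: [180.0, 0.0, -22.4]
force: [-0.4, 0.1, 0.5]
grip_width: 0.041
grasp_force: 0.0
```

>>> jog_arm:
  motion:
    - {"x": 0, "y": 0, "z": 0, "ax": 0, "ay": 0, "az": -8.5}
    - {"x": 0, "y": 0, "z": 0, "ax": 0, "ay": 0, "az": -8.5}
    - {"x": 0, "y": 0, "z": 0, "ax": 0, "ay": 0, "az": -8.5}
    - {"x": 0, "y": 0, "z": 0, "ax": 0, "ay": 0, "az": -8.5}
    - {"x": 0, "y": 0, "z": 0, "ax": 0, "ay": 0, "az": -8.5}

```text
time_s: 15.25
tool_pos: [0.508, 0.2395, 0.1386]
tool_rot: [-180.0, 0.0, 20.4]
force: [-0.3, -0.3, -1.1]
grip_width: 0.0436
grasp_force: 0.0
```

>>> jog_arm:
  motion:
    - {"x": 0, "y": 0, "z": 0, "ax": 0, "ay": 0, "az": -8.5}
    - {"x": 0, "y": 0, "z": 0, "ax": 0, "ay": 0, "az": -8.5}
    - {"x": 0, "y": 0, "z": 0, "ax": 0, "ay": 0, "az": -8.5}
    - {"x": 0, "y": 0, "z": 0, "ax": 0, "ay": 0, "az": -8.5}
    - {"x": 0, "y": 0, "z": 0, "ax": 0, "ay": 0, "az": -8.5}

```text
time_s: 15.75
tool_pos: [0.508, 0.2395, 0.1385]
tool_rot: [-180.0, 0.0, 62.9]
force: [0.1, 0.0, -0.6]
grip_width: 0.0437
grasp_force: 0.0
```

>>> jog_arm:
  motion:
    - {"x": 0, "y": 0, "z": 0, "ax": 0, "ay": 0, "az": -8.5}
    - {"x": 0, "y": 0, "z": 0, "ax": 0, "ay": 0, "az": -8.5}
    - {"x": 0, "y": 0, "z": 0, "ax": 0, "ay": 0, "az": -8.5}
    - {"x": 0, "y": 0, "z": 0, "ax": 0, "ay": 0, "az": -8.5}
    - {"x": 0, "y": 0, "z": 0, "ax": 0, "ay": 0, "az": -8.5}

```text
time_s: 16.25
tool_pos: [0.508, 0.2395, 0.1385]
tool_rot: [-180.0, -0.0, 105.4]
force: [0.1, 0.2, -0.4]
grip_width: 0.0435
grasp_force: 0.0
```

>>> jog_arm:
  motion:
    - {"x": 0, "y": 0, "z": 0, "ax": 0, "ay": 0, "az": -8.5}
    - {"x": 0, "y": 0, "z": 0, "ax": 0, "ay": 0, "az": -8.5}
    - {"x": 0, "y": 0, "z": 0, "ax": 0, "ay": 0, "az": -8.5}
    - {"x": 0, "y": 0, "z": 0, "ax": 0, "ay": 0, "az": -8.5}
    - {"x": 0, "y": 0, "z": 0, "ax": 0, "ay": 0, "az": -8.5}

```text
time_s: 16.75
tool_pos: [0.508, 0.2395, 0.1385]
tool_rot: [-180.0, -0.0, 147.9]
force: [-0.3, 0.2, 0.2]
grip_width: 0.0436
grasp_force: 0.0
```

>>> jog_arm:
  motion:
    - {"x": 0, "y": 0, "z": 0, "ax": 0, "ay": 0, "az": -8.5}
    - {"x": 0, "y": 0, "z": 0, "ax": 0, "ay": 0, "az": -1.5}
    - {"x": 0, "y": 0, "z": 0, "ax": 0, "ay": 0, "az": 0}
    - {"x": 0, "y": 0, "z": 0, "ax": 0, "ay": 0, "az": 0}
    - {"x": 0, "y": 0, "z": 0, "ax": 0, "ay": 0, "az": 0}

```text
time_s: 17.25
tool_pos: [0.5083, 0.2394, 0.1386]
tool_rot: [180.0, -0.0, 157.4]
force: [-0.4, -0.3, -0.0]
grip_width: 0.0432
grasp_force: 0.0
```

>>> jog_arm:
  motion:
    - {"x": -0.14, "y": 0.06, "z": 2, "ax": 0, "ay": 0, "az": 0}
    - {"x": 0, "y": 0, "z": 2, "ax": 0, "ay": 0, "az": 0}
    - {"x": 0, "y": 0, "z": 2, "ax": 0, "ay": 0, "az": 0}
    - {"x": 0, "y": 0, "z": 0, "ax": 0, "ay": 0, "az": 0}
    - {"x": 0, "y": 0, "z": 0, "ax": 0, "ay": 0, "az": 0}

```text
time_s: 17.75
tool_pos: [0.5099, 0.2395, 0.0788]
tool_rot: [-180.0, -0.0, 157.5]
force: [0.1, 0.6, -0.1]
grip_width: 0.0437
grasp_force: 0.0
```

>>> jog_arm:
  motion:
    - {"x": 0, "y": 0, "z": 0, "ax": 0, "ay": 0, "az": 0}
    - {"x": 0, "y": 0, "z": 0, "ax": 0, "ay": 0, "az": 0}
    - {"x": 0, "y": 0, "z": 0, "ax": 0, "ay": 0, "az": 0}
    - {"x": 0, "y": 0, "z": 0, "ax": 0, "ay": 0, "az": 0}
    - {"x": 0, "y": 0, "z": 0, "ax": 0, "ay": 0, "az": 0}
  claw: -1

```text
time_s: 18.25
tool_pos: [0.5099, 0.239, 0.0789]
tool_rot: [-180.0, 0.0, 157.5]
force: [-2.1, -3.2, 7.7]
grip_width: 0.0115
grasp_force: 20.0
```

>>> jog_arm:
  motion:
    - {"x": 0, "y": 0, "z": 0, "ax": 0, "ay": 0, "az": 8}
    - {"x": 0, "y": 0, "z": 0, "ax": 0, "ay": 0, "az": 8}
    - {"x": 0, "y": 0, "z": 0, "ax": 0, "ay": 0, "az": 8}
    - {"x": 0, "y": 0, "z": 0, "ax": 0, "ay": 0, "az": 8}
    - {"x": 0, "y": 0, "z": 0, "ax": 0, "ay": 0, "az": 8}

```text
time_s: 18.75
tool_pos: [0.5095, 0.2387, 0.0789]
tool_rot: [-179.9, 0.0, 117.2]
force: [-3.1, -1.8, 3.6]
grip_width: 0.0119
grasp_force: 20.0
```

>>> jog_arm:
  motion:
    - {"x": 0, "y": 0, "z": 0, "ax": 0, "ay": 0, "az": 8}
    - {"x": 0, "y": 0, "z": 0, "ax": 0, "ay": 0, "az": 8}
    - {"x": 0, "y": 0, "z": 0, "ax": 0, "ay": 0, "az": 8}
    - {"x": 0, "y": 0, "z": 0, "ax": 0, "ay": 0, "az": 8}
    - {"x": 0, "y": 0, "z": 0, "ax": 0, "ay": 0, "az": 8}

```text
time_s: 19.25
tool_pos: [0.5091, 0.2386, 0.0789]
tool_rot: [-179.9, 0.1, 77.2]
force: [-3.3, -1.5, 4.3]
grip_width: 0.0119
grasp_force: 20.0
```

>>> jog_arm:
  motion:
    - {"x": 0, "y": 0, "z": 0, "ax": 0, "ay": 0, "az": 8}
    - {"x": 0, "y": 0, "z": 0, "ax": 0, "ay": 0, "az": 8}
    - {"x": 0, "y": 0, "z": 0, "ax": 0, "ay": 0, "az": 8}
    - {"x": 0, "y": 0, "z": 0, "ax": 0, "ay": 0, "az": 0}
    - {"x": 0, "y": 0, "z": 0, "ax": 0, "ay": 0, "az": 0}

```text
time_s: 19.75
tool_pos: [0.5088, 0.2388, 0.0789]
tool_rot: [-179.9, 0.1, 53.5]
force: [-3.8, -2.7, 5.1]
grip_width: 0.0117
grasp_force: 20.0
```

Run:
```python
from h import *
o=env.get_obs();print(np.round(o['qpos'],1),o['force'],o['wrist_torque'],o['tool_pos'],o['grasp_force'])
a=env.read_camera("scene")[:,:,::-1];b=env.read_camera("side")[:,:,::-1]
c=lambda i,x,y,w,h:cv2.resize(i[y:y+h,x:x+w],(400,300),interpolation=cv2.INTER_CUBIC)
cv2.imwrite("pics/c2.png",np.hstack([c(a,370,190,80,60),c(b,200,160,100,75)]))
```

```text
[-51.8  15.5  27.5 106.2  -8.2  60.5 -57.6] [-3.786395   -2.7262429   5.13145043] [-0.54647863  0.93059988 -0.14871947] [0.50880475 0.23876068 0.07886024] 19.986481668893248
```

View pics/c2.png

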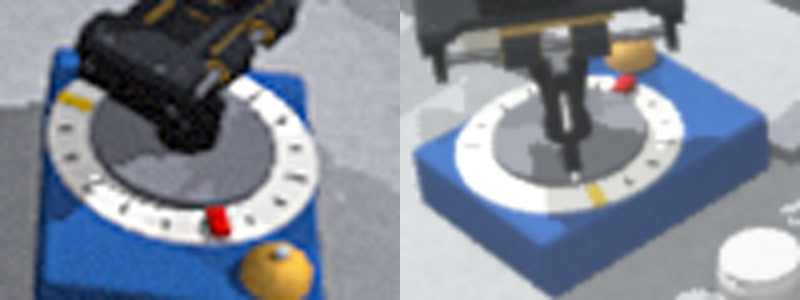

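The side view shows the pointer past the yellow mark: the pointer is at about −126.5° and the mark at −114°. Next I'll turn it back to the tab.

>>> jog_arm:
  motion:
    - {"x": 0, "y": 0, "z": 0, "ax": 0, "ay": 0, "az": -8}
    - {"x": 0, "y": 0, "z": 0, "ax": 0, "ay": 0, "az": -8}
    - {"x": 0, "y": 0, "z": 0, "ax": 0, "ay": 0, "az": -8}
    - {"x": 0, "y": 0, "z": 0, "ax": 0, "ay": 0, "az": -8}
    - {"x": 0, "y": 0, "z": 0, "ax": 0, "ay": 0, "az": -8}

```text
time_s: 20.35
tool_pos: [0.5093, 0.2386, 0.0789]
tool_rot: [-179.9, 0.0, 93.8]
force: [-2.1, -1.6, 3.0]
grip_width: 0.012
grasp_force: 20.0
```

>>> jog_arm:
  motion:
    - {"x": 0, "y": 0, "z": 0, "ax": 0, "ay": 0, "az": -8}
    - {"x": 0, "y": 0, "z": 0, "ax": 0, "ay": 0, "az": -8}
    - {"x": 0, "y": 0, "z": 0, "ax": 0, "ay": 0, "az": -8}
    - {"x": 0, "y": 0, "z": 0, "ax": 0, "ay": 0, "az": -8}
    - {"x": 0, "y": 0, "z": 0, "ax": 0, "ay": 0, "az": -8}

```text
time_s: 20.85
tool_pos: [0.5097, 0.2388, 0.0789]
tool_rot: [-179.9, -0.0, 133.8]
force: [-1.1, -2.2, 2.0]
grip_width: 0.0122
grasp_force: 20.0
```

>>> jog_arm:
  motion:
    - {"x": 0, "y": 0, "z": 0, "ax": 0, "ay": 0, "az": -8}
    - {"x": 0, "y": 0, "z": 0, "ax": 0, "ay": 0, "az": -8}
    - {"x": 0, "y": 0, "z": 0, "ax": 0, "ay": 0, "az": -8}
    - {"x": 0, "y": 0, "z": 0, "ax": 0, "ay": 0, "az": -8}
    - {"x": 0, "y": 0, "z": 0, "ax": 0, "ay": 0, "az": -8}

```text
time_s: 21.35
tool_pos: [0.5099, 0.2392, 0.0789]
tool_rot: [-180.0, -0.0, 173.8]
force: [-1.7, -0.9, 1.9]
grip_width: 0.0119
grasp_force: 20.0
```

>>> jog_arm:
  motion:
    - {"x": 0, "y": 0, "z": 0, "ax": 0, "ay": 0, "az": -7}
    - {"x": 0, "y": 0, "z": 0, "ax": 0, "ay": 0, "az": -7}
    - {"x": 0, "y": 0, "z": 0, "ax": 0, "ay": 0, "az": -5}
    - {"x": 0, "y": 0, "z": 0, "ax": 0, "ay": 0, "az": 0}
    - {"x": 0, "y": 0, "z": 0, "ax": 0, "ay": 0, "az": 0}

```text
time_s: 21.85
tool_pos: [0.5099, 0.2395, 0.0789]
tool_rot: [180.0, 0.0, -167.6]
force: [-1.2, 0.0, 2.4]
grip_width: 0.0117
grasp_force: 20.0
```

>>> jog_arm:
  motion:
    - {"x": 0, "y": 0, "z": 0, "ax": 0, "ay": 0, "az": 0}
    - {"x": 0, "y": 0, "z": 0, "ax": 0, "ay": 0, "az": 0}
    - {"x": 0, "y": 0, "z": -2, "ax": 0, "ay": 0, "az": 0}
    - {"x": 0, "y": 0, "z": -2, "ax": 0, "ay": 0, "az": 0}
    - {"x": 0, "y": 0, "z": -2, "ax": 0, "ay": 0, "az": 0}
  claw: 0

```text
time_s: 22.35
tool_pos: [0.5098, 0.2394, 0.1389]
tool_rot: [-180.0, -0.0, -167.5]
force: [0.1, 0.2, -0.2]
grip_width: 0.0407
grasp_force: 0.0
```

>>> jog_arm:
  motion:
    - {"x": -3, "y": 0, "z": -4, "ax": 0, "ay": 0, "az": 0}
    - {"x": -2, "y": 0, "z": -4, "ax": 0, "ay": 0, "az": 0}
    - {"x": 0, "y": 0, "z": -2, "ax": 0, "ay": 0, "az": 0}
    - {"x": 0, "y": 0, "z": 0, "ax": 0, "ay": 0, "az": 0}
    - {"x": 0, "y": 0, "z": 0, "ax": 0, "ay": 0, "az": 0}

```text
time_s: 22.85
tool_pos: [0.5585, 0.2503, 0.238]
tool_rot: [-180.0, -0.0, -167.5]
force: [-0.4, -0.2, -0.0]
grip_width: 0.0437
grasp_force: 0.0
```

Run:
```python
from h import *
import pickle
o=env.get_obs();print(np.round(o['qpos'],1),o['tool_pos'],o['tool_rot'])
p=env.camera_params("wrist");im=env.read_camera("wrist")[:,:,::-1];pickle.dump((p,im),open("w4.pkl","wb"))
cv2.imwrite("pics/w4.png",cv2.resize(im[50:300,180:480],(720,600),interpolation=cv2.INTER_CUBIC))
```

```text
[-35.3  13.3  10.4  88.   -2.4  78.9  77.7] [0.55848213 0.2502579  0.23800124] [-1.79998202e+02 -1.98870910e-02 -1.67523390e+02]
```

View pics/w4.png

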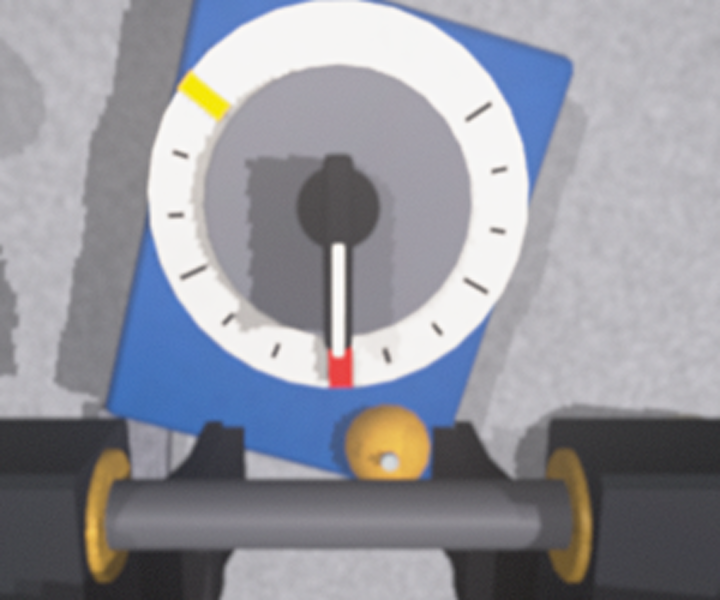

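The pointer's white line (338,300) runs straight into the red tab (341,370), so they line up to within about 1 mm. The arm is clear and touching nothing, so I'll hand in.

```bash
python3 -c "
from cell import env
print(env.sign_off())"
```

```text
the job is handed in; nothing more can be done
None
```

The job is handed in. The cover is shut against its stop; the pointer was wound past the yellow mark and turned back, and the last picture shows it within about 1 mm of the red tab's line. The hand-in reported no verdict.

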